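# Close the open cover screw on the desk computer

### The job

One of the two brass-ribbed captive screws on the cover of the small dark computer has worked open; the other is shut. Take the orange-handled key from its round stand, turn the open screw clockwise with the key's blade (not with the fingers) until it is fully home against its stop, and leave the other screw shut. Then hang the key back upright in its stand and let go.

Things in the scene. Friction and masses are not known exactly. Their poses are not given: they have to be found in the camera images.
- key: Loose key, 120 g, upright in the stand. Origin: centre of the blade's lower end, z up. Steel blade 32 mm (x) by 6 mm (y), z 0-30 mm; black collar 56 mm across, z 40-46 mm; flat orange handle z 55-119 mm, 40 mm along x (as the blade) by 22 mm along y, white stripe along x on top. Grip the handle by its sides from above at about z = 100 mm.
- stand: Fixed upright aluminium tube, 50 mm tall, 80 mm outside, 46 mm bore, open on top. Origin: centre of its underside on the desk. The key's blade hangs in the bore with its collar flat on the rim, its origin then 10 mm above the desk; any yaw will do.
- open_screw: The open screw. Fixed white washer 62 mm across, origin at its underside's centre, 55 mm above the desk, z up. On it turns a black disc with two brass ribs 34 mm long, and between them a slot 15 mm wide, open at its ends: floor 8 mm, rib tops 20 mm above the origin. At joint 0 the slot lies along the washer's x. Two dark marks on the washer show where it points when shut.
- open_screw_turn (a joint): Angle of the open screw's head, rad: 0 open, grows clockwise seen from above, stop at 1.05 (shut, slot in line with the marks). Starts at 0 to 0.2. Friction 0.08 N m; stays where left. The blade has about 0.3 rad of play either way in the slot, so the key must turn that much farther than the screw.
- shut_screw: The same kind of screw on the other corner of the computer's cover, already shut, to be left so. Origin and sizes as for the open one.
- shut_screw_turn (a joint): Angle of the shut screw's head, rad, as for the open one; starts between 1.0 and 1.05.
There are look-alikes about, which are no part of the job. Leave any purple look-alike of the key alone.

How it is judged (in metres and radians):
On the way, in this order (a step that is already met when the one before it is completed fails the run):
1. the key is lifted out of its stand (z of key in the frame of stand above 0.05 m), for 0.1 s.
2. the open screw is turned home while the key is on it (value of joint open_screw_turn above 0.85 rad and horizontal distance between key and open_screw below 0.02 m), for 0.2 s.
At the end, for the whole second after the job is handed in: Both screws are shut (each within 0.2 rad of its stop), and the key hangs upright (within 10 degrees) and at rest in its stand, its blade within 15 mm of the bore's axis and its lower end no more than 20 mm above the desk (value of joint each of open_screw_turn, shut_screw_turn above 0.85 rad and horizontal distance between key and stand below 0.015 m and z of key in the frame of stand below 0.02 m and angle between key's own z axis and vertical below 0.17 rad and linear speed of key below 0.02 m/s); the robot touches nothing.
It fails at once if the fingers touch the open screw (contact force between the fingers and open_screw above 1 N).
It fails at once if the shut screw is turned open (value of joint shut_screw_turn below 0.85 rad).
It also fails if it takes over 53 s, if anything falls off the work surface, if the arm or the gripper's body presses on something with over 40 N, if the wrist force passes 120 N, or if a joint passes its speed limit or range.

### The arm

A 7-joint arm with a two-finger parallel gripper is mounted at the origin on the work surface. World frame = base frame: x ahead of the robot, y to its left, z up, the work surface at z = 0. Lengths are in m, angles in degrees, forces in N, time in s.
With the tool pointing down it reaches from about 0.425 to 0.825 m from the base axis. Payload 3.6 kg.
Tool frame: the origin (TCP) lies at the very end of the fingers, on their centre line; the grasp point (between the pads) lies 19 mm behind it (grip_depth is the z of the grasp point in the tool frame, in m); z points along the fingers, y is the line along which they close (so a half turn about z gives the same grasp; the last joint's range is limited). The gripper opens to 93 mm and grips with 3 to 60 N. Pads are 15 mm wide; open, the fingers measure 128 mm over their backs; the gripper's body (75 mm by 188 mm) begins 65 mm behind the grasp point.
Start: joints at [74.341, 35.231, -0.722, 81.555, 0.464, 63.22, -2.315], TCP at [0.159, -0.63, 0.219] pointing down, gripper open.
Joint ranges: [-178.69, 178.69], [-17.37, 117.87], [-77.05, 75.6], [15.02, 138.74], [-78.02, 258.01], [0.78, 113.62], [-162.83, 162.83]. Speed limits (degrees/s): [159.86, 159.86, 180, 180, 180, 180, 180].

### API

Orientations are given as a 3x3 rotation matrix whose columns are the frame's x, y, z axes.
In Python, from plant import * gives the robot as it stands.
- The arm moves only by the shell command python3 -m pendant 'ROWS'. ROWS is JSON, a list of rows, each an object with "fingers": the opening, from 0 (shut) to 1 (fully open); "travel": the shift along the world's x, y, z in cm, a list of three; "twist": the turn, a rotation vector about the world's x, y, z in degrees, a list of three. In form: [{"fingers": fingers, "travel": [dx, dy, dz], "twist": [rx, ry, rz]}, ...]. A call has 1 to 12 rows; each row is the pose to reach, as a shift and turn from the pose commanded when the call began; what a row does not reach only later rows make up. A row lasts 1/12 s, in which the tool goes at most 41.7 mm and 7.16 degrees, less where a joint would pass 70% of its speed; a pose out of reach is approached as far as the arm can. A call with a gripper value outside its range is refused whole. The fingers move at their own pace and stop on an object; the grip force is fixed at half the most. Time passes only in rows, so rows that repeat a pose let the fingers close. It gives the time, the measured TCP pose, the force, the opening and the grip force at its end, in the units of the state.
- observe(): the state, without advancing time (a new reading comes with each control period).
- capture(name): name is "scene" or "top" or "wrist"; returns (picture, depth): 480x640x3 uint8, blue, green, red; 480x640 float32, m along the optical axis (not along the pixel's ray), 0 where there is no reading.
- camera_params(name): a dict with "vertical_fov" (degrees; the focal length in pixels is half the picture's height over the tangent of half this angle, whatever the lens; pixels are square), "cx", "cy" (the principal point, pixels), "position" and "rotation" of the camera in the world; the wrist camera has in their place "mount" (4x4, takes a point from camera to tool coordinates, whose origin is the TCP and whose axes are the flange's). Camera axes: x right, y down, z forward; pixel columns grow to the right and rows downward; lengths in m; the calibration is good to about 2 mm. A picture is of the moment at which its call begins: read the wrist's pose just before it. camera_params takes no time and is no camera call.
- finish_job(): hands the job in; it is judged then, once.
The state is a dict: "time": time; "qpos": joint angles; "qvel": joint speeds; "effort": joint torques, N m; "eef_pos": TCP position; "eef_rot": TCP orientation; "contact_force": force on the tool from outside, world axes, zero at the start; "moment": the same for the moment, N m; "width": finger opening in m; "finger_force": force on a finger pad.
Only numpy, scipy, OpenCV 4.12 (cv2) and the standard library are available. Lean on these libraries where they do the work, as an engineer would, in place of code of your own. Each camera call takes 0.05 s, during which the arm holds its last target. There are 200 camera calls.

## Working session

There is one attempt and no reset: what is moved stays moved. The work goes in short steps, Python scripts to look and compute and a shell command to move; the robot and the scene stay as the last step left them, time stands still between calls to the robot, and variables do not carry over. Pictures are saved under pics/ and viewed, at most 10 in all, crops included, and the job is handed in when it is done.

```bash
mkdir -p pics; ls; cat > h.py <<'E'
from plant import *
import numpy as np, cv2
def K(name):
    p=camera_params(name); f=240/np.tan(np.radians(p["vertical_fov"])/2); return p,f
def P(name,d,u,v,z=None,st=None):
    p,f=K(name)
    if "mount" in p:
        m=np.array(p["mount"]); R=np.array(st["eef_rot"])@m[:3,:3]; t=np.array(st["eef_pos"])+np.array(st["eef_rot"])@m[:3,3]
    else: R=np.array(p["rotation"]); t=np.array(p["position"])
    r=R@np.array([(u-p["cx"])/f,(v-p["cy"])/f,1])
    if z is not None: return t+r*(z-t[2])/r[2]
    w=d[int(v)-1:int(v)+2,int(u)-1:int(u)+2]; w=w[w>0]
    return t+r*np.median(w) if len(w) else None
E
python3 - <<'E'
from h import *
for n in("scene","top"):
    a,d=capture(n); cv2.imwrite(f"pics/{n}0.png",a); np.save(f"pics/{n}0.npy",d)
    print(n,camera_params(n))
print(camera_params("wrist")); print(observe())
E
```

```text
pics
scene {'vertical_fov': 56.79353347645304, 'cx': 317.9546626816547, 'cy': 232.41368705327224, 'position': array([ 0.87521315, -0.13154231,  0.6493849 ]), 'rotation': array([[ 4.28404133e-01,  7.49284860e-01, -5.05016928e-01],
       [ 9.03587238e-01, -3.55274889e-01,  2.39394770e-01],
       [-4.49561089e-05, -5.58884560e-01, -8.29245468e-01]])}
top {'vertical_fov': 51.22027557724993, 'cx': 313.50298373948857, 'cy': 242.6283820106567, 'position': array([0.41415133, 0.04989048, 0.77009702]), 'rotation': array([[ 0.01238425, -0.99219045,  0.1241158 ],
       [-0.99947796, -0.01598719, -0.02807505],
       [ 0.02984006, -0.12370332, -0.99187049]])}
{'vertical_fov': 65.2386942276806, 'cx': 321.4091521986563, 'cy': 240.08335665123943, 'mount': array([[ 4.01514772e-04, -9.69733973e-01, -2.44163593e-01,
         6.79786183e-02],
       [ 9.99999870e-01,  3.12884149e-04,  4.01781155e-04,
         3.08559045e-04],
       [-3.13225917e-04, -2.44163723e-01,  9.69733973e-01,
        -1.65555784e-01],
       [ 0.00000000e+00,  0.00000000e+00,  0.00000000e+00,
         1.00000000e+00]])}
{'time': 0.1, 'qpos': array([74.33937012, 35.28489602, -0.72359693, 81.62900559,  0.46317894,
       63.21934679, -2.31522001]), 'qvel': array([ 0.07366407, -0.12223325, -0.05808282, -0.23070157,  0.01618866,
       -0.07816971, -0.0797566 ]), 'effort': array([ 1.69217594e-03, -4.60040367e+01,  2.10245275e-01, -1.66245675e+01,
       -6.11659046e-02,  1.69529929e-02,  1.04423077e-04]), 'eef_pos': array([ 0.15866941, -0.62962453,  0.21760165]), 'eef_rot': array([[ 9.69677258e-01,  2.44388421e-01, -5.61621336e-04],
       [ 2.44389066e-01, -9.69674749e-01,  2.20577990e-03],
       [-5.52296271e-06, -2.27614872e-03, -9.99997410e-01]]), 'contact_force': array([-0.6811784 , -0.41745352,  0.11040436]), 'moment': array([-0.06080853,  0.0434006 , -0.00312231]), 'finger_force': 0.0, 'width': 0.09310216277515841}
```

View pics/top0.png

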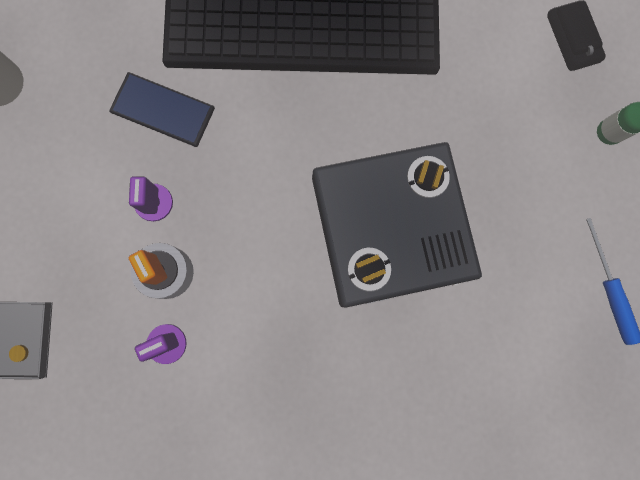

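View pics/scene0.png

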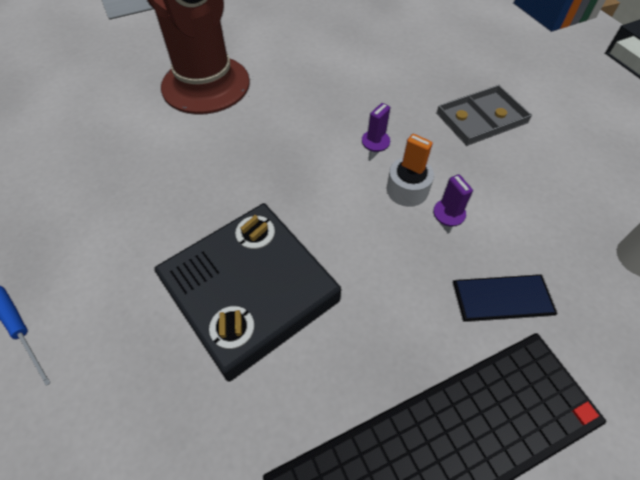

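The top picture shows the orange key at (144,266) in its stand at (159,270). Candidates that could be confused: the purple look-alikes at (138,190) and (152,347). There are two screws, at (429,176), where the ribs cross the marks and so looks open, and at (370,269), where the ribs line up with the marks and so looks shut. I'll check these in a close crop.

```bash
python3 - <<'E'
from h import *
a=cv2.imread("pics/top0.png"); d=np.load("pics/top0.npy")
c=lambda x,y,w,h:cv2.resize(a[y:y+h,x:x+w],(400,400*h//w),interpolation=cv2.INTER_CUBIC)
L=c(105,165,100,100*3//2*1); 
S1=c(399,146,60,45+0); S2=c(340,246,60,45)
L=cv2.resize(a[205:305,110:210],(400,400),interpolation=cv2.INTER_CUBIC)
S1=cv2.resize(a[148:204,401:457],(400,400),interpolation=cv2.INTER_CUBIC)
L=np.vstack([L]); cv2.imwrite("pics/crop1.png",np.hstack([L,S1]))
for n,u,v in(("stripe",140,266),("key",145,268),("p1",138,190),("p2",152,347),("s1",431,176),("s2",371,269),("washer",415,168),("cover",380,220),("desk",260,350),("rim",180,275)):
    print(n,P("top",d,u,v))
E
```

```text
stripe [0.46086064 0.2516498  0.12961009]
key [0.45845255 0.24540682 0.12902761]
p1 [0.56189661 0.26349399 0.1177498 ]
p2 [0.35924235 0.23416423 0.11954175]
s1 [ 0.60356562 -0.14057606  0.0620249 ]
s2 [ 0.46625405 -0.05227766  0.06266131]
washer [ 0.6162546  -0.11818974  0.05788521]
cover [ 0.53842639 -0.06672981  0.05452776]
desk [ 0.34623719  0.10672411 -0.00096891]
rim [0.45463892 0.21950783 0.04999522]
```

View pics/crop1.png

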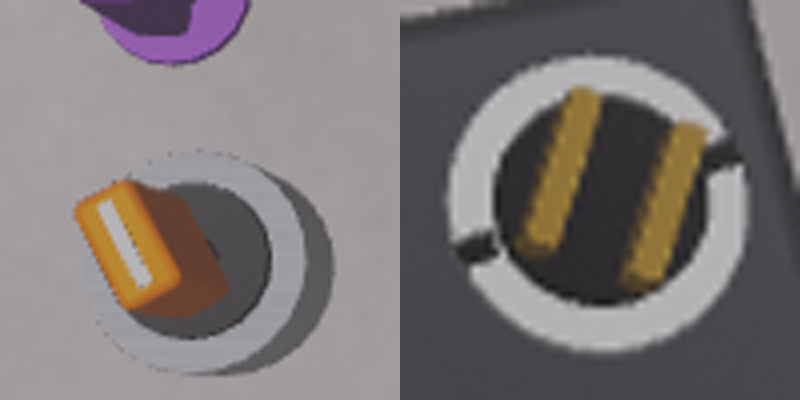

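```bash
python3 - <<'E'
from h import *
T=lambda u,v,z:P("top",None,u,v,z)
ang=lambda a,b:np.degrees(np.arctan2(*(b-a)[[1,0]]))
def tri(a,b):
    o=[];M=np.zeros((3,3));r=np.zeros(3)
    for n,(u,v) in (("top",a),("scene",b)):
        p0=P(n,None,u,v,0.);p1=P(n,None,u,v,.1);d=p1-p0;d/=np.linalg.norm(d);A=np.eye(3)-np.outer(d,d);M+=A;r+=A@p0
    return np.linalg.solve(M,r)
print("stand",T(158.75,270.5,.05),"keytop",T(142.25,266.25,.129),"yaw",ang(T(136.25,255.75,.129),T(145.5,276.5,.129)))
c=lambda x,y:(401+(x-400)/7.143,148+y/7.143)
print("screw",T(*c(598,203),.057))
m=[(585,95),(537,245),(690,130),(642,280)]
q=[T(*c(*x),.075) for x in m];print("ribs",np.mean(q,0),ang(q[1],q[0]),ang(q[3],q[2]))
print("marks",ang(T(*c(476,248),.057),T(*c(722,152),.057)))
print("tri key",tri((142.25,266.25),(419,139)),"screw",tri((428.7,176.4),(232,327)),"shut",tri((369.7,269),(255,232)))
E
```

```text
stand [0.4606275  0.24988743 0.05      ] keytop [0.46062878 0.24899456 0.129     ] yaw -153.49139226812073
screw [ 0.60420924 -0.13853874  0.057     ]
ribs [ 0.602711   -0.13698238  0.075     ] -18.101267324682922 -18.325432564622965
marks -67.47603085863014
tri key [0.46077333 0.24953019 0.12755251] screw [ 0.60552269 -0.13911862  0.05274644] shut [ 0.46709331 -0.05151331  0.05254415]
```

The key is at (0.461, 0.2495), top at z≈0.128, blade yaw 26.5°. The open screw is at (0.605, -0.138), slot yaw -18°, marks at -67.5°. I'll grasp with tool yaw 206.5° so that the wrist has range for turning the screw. First move is via the screw, for a wrist view.

```bash
python3 -m pendant '[{"fingers":1,"travel":[4,4,1],"twist":[0,0,7]},{"fingers":1,"travel":[42,49,8],"twist":[0,0,86]},{"fingers":1,"travel":[42,49,8],"twist":[0,0,86]},{"fingers":1,"travel":[42,49,8],"twist":[0,0,86]},{"fingers":1,"travel":[42,49,8],"twist":[0,0,86]},{"fingers":1,"travel":[42,49,8],"twist":[0,0,86]},{"fingers":1,"travel":[42,49,8],"twist":[0,0,86]},{"fingers":1,"travel":[42,49,8],"twist":[0,0,86]},{"fingers":1,"travel":[42,49,8],"twist":[0,0,86]},{"fingers":1,"travel":[42,49,8],"twist":[0,0,86]},{"fingers":1,"travel":[42,49,8],"twist":[0,0,86]},{"fingers":1,"travel":[42,49,8],"twist":[0,0,86]}]'
python3 -m pendant '[{"fingers":1,"travel":[5.5,5,-2],"twist":[0,0,7]},{"fingers":1,"travel":[5.5,5,-2],"twist":[0,0,14]},{"fingers":1,"travel":[5.5,5,-2],"twist":[0,0,14]},{"fingers":1,"travel":[5.5,5,-2],"twist":[0,0,14]},{"fingers":1,"travel":[5.5,5,-2],"twist":[0,0,14]}]'
```

```text
time: 1.1
eef_pos: [0.4828, -0.2526, 0.2807]
eef_rot: [[-0.178, 0.984, -0.001], [0.984, 0.178, -0.0], [0.0, -0.001, -1.0]]
contact_force: [0.4, 0.9, -0.2]
width: 0.0929
finger_force: 0.0
time: 1.52
eef_pos: [0.5364, -0.2052, 0.2601]
eef_rot: [[-0.404, 0.915, -0.002], [0.915, 0.404, -0.001], [0.0, -0.002, -1.0]]
contact_force: [-0.7, -0.4, -0.1]
width: 0.0931
finger_force: 0.0
```

```bash
python3 - <<'E'
from h import *
st=observe(); a,d=capture("wrist"); np.savez("pics/w1.npz",d=d,p=st["eef_pos"],r=st["eef_rot"]); cv2.imwrite("pics/w1.png",a)
E
```

```text
(no output)
```

View pics/w1.png

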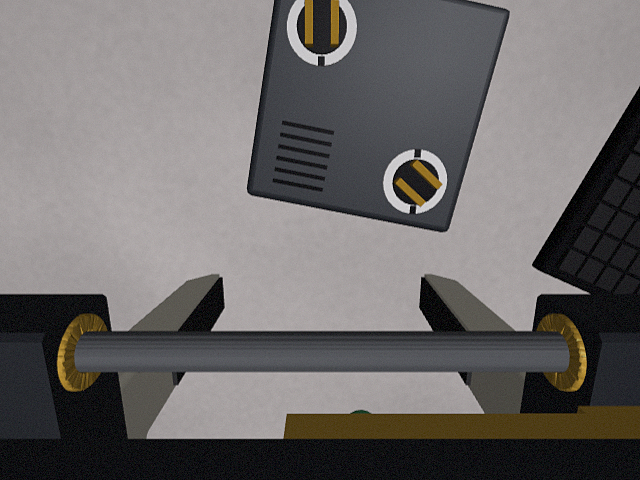

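The wrist view shows the open screw at about (415,181.5), ribs from (396,180)-(424,206) and (413,163)-(440,188), marks at (418,153) and (412.5,210). The other screw, at (321,25), is aligned with its marks, so it is shut.

```bash
python3 - <<'E'
from h import *
w=np.load("pics/w1.npz"); st=dict(eef_pos=w["p"],eef_rot=w["r"]);d=w["d"]
T=lambda u,v,z:P("wrist",d,u,v,z,st)
ang=lambda a,b:np.degrees(np.arctan2(*(b-a)[[1,0]]))
print("washer",T(415,181.5,.057),"ribs",np.mean([T(*x,.075) for x in((396,180),(424,206),(413,163),(440,188))],0))
print(ang(T(396,180,.075),T(424,206,.075)),ang(T(413,163,.075),T(440,188,.075)),"marks",ang(T(418,153,.057),T(412.5,210,.057)))
print(T(387,181,None),T(418,192,None), T(427,175,None))
# triangulate with top
M=0;r=0
for n,(u,v) in (("top",(428.7,176.4)),("wrist",(415,181.5))):
    p0=P(n,None,u,v,0.,st);e=P(n,None,u,v,.1,st)-p0;e/=np.linalg.norm(e);A=np.eye(3)-np.outer(e,e);M=M+A;r=r+A@p0
print("tri",np.linalg.solve(M,r))
# distance from current pose to key hover
R=st["eef_rot"]; print(np.degrees(np.arctan2(R[1,0],R[0,0])))
E
```

```text
washer [ 0.60663463 -0.13811988  0.057     ] ribs [ 0.60598386 -0.1395337   0.075     ]
-17.547140112315002 -16.909251392630168 marks -68.23348147727349
[ 0.58125675 -0.1487042   0.05811567] [ 0.61248786 -0.14599585  0.06247577] [ 0.60938697 -0.12861053  0.07478704]
tri [ 0.60504321 -0.13817036  0.05849378]
113.81952736690585
```

```bash
python3 -m pendant '[{"fingers":1,"travel":[-3,10,0],"twist":[0,0,20]},{"fingers":1,"travel":[-7.5,45.4,0],"twist":[0,0,92.7]},{"fingers":1,"travel":[-7.5,45.4,0],"twist":[0,0,92.7]},{"fingers":1,"travel":[-7.5,45.4,0],"twist":[0,0,92.7]},{"fingers":1,"travel":[-7.5,45.4,0],"twist":[0,0,92.7]},{"fingers":1,"travel":[-7.5,45.4,0],"twist":[0,0,92.7]},{"fingers":1,"travel":[-7.5,45.4,0],"twist":[0,0,92.7]},{"fingers":1,"travel":[-7.5,45.4,0],"twist":[0,0,92.7]},{"fingers":1,"travel":[-7.5,45.4,0],"twist":[0,0,92.7]},{"fingers":1,"travel":[-7.5,45.4,0],"twist":[0,0,92.7]},{"fingers":1,"travel":[-7.5,45.4,0],"twist":[0,0,92.7]},{"fingers":1,"travel":[-7.5,45.4,0],"twist":[0,0,92.7]}]'
```

```text
time: 2.57
eef_pos: [0.4589, 0.2578, 0.2624]
eef_rot: [[-0.935, -0.355, 0.001], [-0.355, 0.935, 0.007], [-0.003, 0.006, -1.0]]
contact_force: [-1.2, 1.6, 0.3]
width: 0.0931
finger_force: 0.0
```

```bash
python3 -m pendant '[{"fingers":1,"travel":[0,0,0],"twist":[0,0,6.8]},{"fingers":1,"travel":[0,0,0],"twist":[0,0,6.8]},{"fingers":1,"travel":[0,0,0],"twist":[0,0,6.8]},{"fingers":1,"travel":[0,0,0],"twist":[0,0,6.8]}]'
python3 - <<'E'
from h import *
st=observe(); a,d=capture("wrist"); np.savez("pics/w2.npz",d=d,p=st["eef_pos"],r=st["eef_rot"]); cv2.imwrite("pics/w2.png",a)
print(st["qpos"])
E
```

```text
time: 2.9
eef_pos: [0.4629, 0.248, 0.2607]
eef_rot: [[-0.896, -0.443, 0.0], [-0.443, 0.896, -0.001], [0.0, -0.001, -1.0]]
contact_force: [0.2, 0.4, -0.0]
width: 0.0932
finger_force: 0.0
[  5.77967115  30.98855918 -57.45127232  97.52292547  28.13829094
  67.2883311   57.07768561]
```

View pics/w2.png

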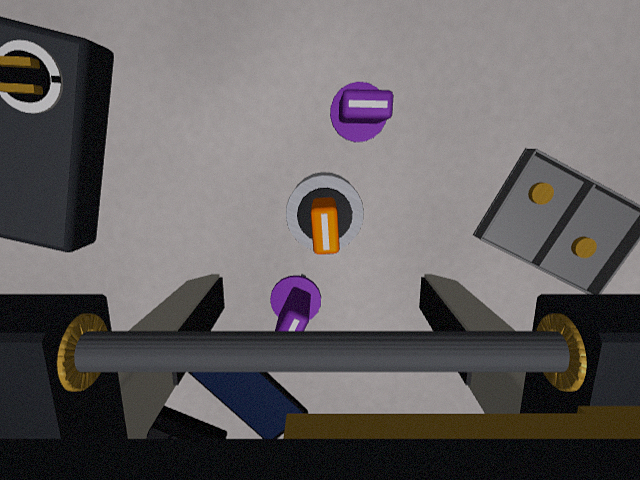

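The orange key's stripe runs from (323,213) to (327,249), the stand rim is centred at about (325,211), and purple look-alikes are at (360,108) and (295,305). The choice is confirmed.

```bash
python3 - <<'E'
from h import *
w=np.load("pics/w2.npz"); st=dict(eef_pos=w["p"],eef_rot=w["r"]);d=w["d"]
ang=lambda a,b:np.degrees(np.arctan2(*(b-a)[[1,0]]))
T=lambda u,v,z:P("wrist",d,u,v,z,st)
print("key",T(325.3,231,.129),ang(T(327,249,.129),T(323,213,.129)),T(326,240,None),"stand",T(325,211,.05))
R=st["eef_rot"];print(np.degrees(np.arctan2(R[1,0],R[0,0])))
M=0;r=0
for n,(u,v) in (("top",(142.25,266.25)),("wrist",(325.3,231))):
    p0=P(n,None,u,v,0.,st);e=P(n,None,u,v,.1,st)-p0;e/=np.linalg.norm(e);A=np.eye(3)-np.outer(e,e);M=M+A;r=r+A@p0
print("tri",np.linalg.solve(M,r))
a=cv2.imread("pics/w2.png"); h=cv2.cvtColor(a,cv2.COLOR_BGR2HSV)
m=((h[...,0]>5)&(h[...,0]<22)&(h[...,1]>150)&(h[...,2]>190)).astype(np.uint8); m[:200]=0;m[260:]=0
c=max(cv2.findContours(m,0,1)[0],key=cv2.contourArea); print(cv2.minAreaRect(c))
E
```

```text
key [0.46224393 0.25042927 0.129     ] -147.34341767006 [0.46863244 0.25424521 0.12946247] stand [0.45936409 0.24941243 0.05      ]
-153.68721211057345
tri [0.46160641 0.2500207  0.12763448]
((324.4189453125, 230.87904357910156), (38.95134353637695, 23.720369338989258), 87.1375961303711)
```

```bash
python3 -m pendant '[{"fingers":1,"travel":[-0.1,0.15,-4],"twist":[0,0,2]},{"fingers":1,"travel":[-0.1,0.15,-8],"twist":[0,0,2]},{"fingers":1,"travel":[-0.1,0.15,-11],"twist":[0,0,2]},{"fingers":1,"travel":[-0.1,0.15,-13],"twist":[0,0,2]},{"fingers":1,"travel":[-0.1,0.15,-15],"twist":[0,0,2]},{"fingers":1,"travel":[-0.1,0.15,-16.5],"twist":[0,0,2]},{"fingers":1,"travel":[-0.1,0.15,-17],"twist":[0,0,2]},{"fingers":1,"travel":[-0.1,0.15,-17],"twist":[0,0,2]},{"fingers":1,"travel":[-0.1,0.15,-17],"twist":[0,0,2]}]'
```

```text
time: 3.7
eef_pos: [0.4617, 0.2513, 0.0913]
eef_rot: [[-0.878, -0.478, 0.001], [-0.478, 0.878, 0.0], [-0.001, -0.0, -1.0]]
contact_force: [-0.4, 0.0, -0.4]
width: 0.093
finger_force: 0.0
```

```bash
python3 -m pendant '[{"fingers":0,"travel":[0,0,0],"twist":[0,0,0]},{"fingers":0,"travel":[0,0,0],"twist":[0,0,0]},{"fingers":0,"travel":[0,0,0],"twist":[0,0,0]},{"fingers":0,"travel":[0,0,0],"twist":[0,0,0]},{"fingers":0,"travel":[0,0,0],"twist":[0,0,0]},{"fingers":0,"travel":[0,0,0],"twist":[0,0,0]},{"fingers":0,"travel":[0,0,0],"twist":[0,0,0]},{"fingers":0,"travel":[0,0,0],"twist":[0,0,0]},{"fingers":0,"travel":[0,0,0],"twist":[0,0,0]},{"fingers":0,"travel":[0,0,0],"twist":[0,0,0]}]'
```

```text
time: 4.53
eef_pos: [0.4612, 0.2513, 0.0906]
eef_rot: [[-0.877, -0.48, -0.0], [-0.48, 0.877, -0.0], [0.0, -0.0, -1.0]]
contact_force: [0.0, -0.8, 0.6]
width: 0.0307
finger_force: 0.0
```

```bash
python3 -m pendant '[{"fingers":0,"travel":[0,0,0],"twist":[0,0,0]},{"fingers":0,"travel":[0,0,0],"twist":[0,0,0]},{"fingers":0,"travel":[0,0,0],"twist":[0,0,0]},{"fingers":0,"travel":[0,0,0],"twist":[0,0,0]},{"fingers":0,"travel":[0,0,0],"twist":[0,0,0]}]'
```

```text
time: 4.95
eef_pos: [0.4612, 0.251, 0.0905]
eef_rot: [[-0.878, -0.48, -0.0], [-0.48, 0.878, -0.001], [0.0, -0.0, -1.0]]
contact_force: [-0.2, -1.2, 0.6]
width: 0.0216
finger_force: 30.0
```

```bash
python3 -m pendant '[{"fingers":0,"travel":[0,0,2],"twist":[0,0,0]},{"fingers":0,"travel":[0,0,5],"twist":[0,0,0]},{"fingers":0,"travel":[0,0,8],"twist":[0,0,0]},{"fingers":0,"travel":[0,0,11],"twist":[0,0,0]},{"fingers":0,"travel":[0,0,14],"twist":[0,0,0]},{"fingers":0,"travel":[0,0,16],"twist":[0,0,0]},{"fingers":0,"travel":[0,0,17],"twist":[0,0,0]},{"fingers":0,"travel":[0,0,17],"twist":[0,0,0]}]'
python3 -m pendant '[{"fingers":0,"travel":[1,-3,0],"twist":[0,0,-4]},{"fingers":0,"travel":[2,-6,0],"twist":[0,0,-8]},{"fingers":0,"travel":[3.5,-9.5,0],"twist":[0,0,-12]},{"fingers":0,"travel":[5,-13,0],"twist":[0,0,-16]},{"fingers":0,"travel":[6.3,-16.5,0],"twist":[0,0,-20]},{"fingers":0,"travel":[7.6,-20,0],"twist":[0,0,-24]},{"fingers":0,"travel":[9,-24,0],"twist":[0,0,-28]},{"fingers":0,"travel":[10.2,-27.5,0],"twist":[0,0,-32]},{"fingers":0,"travel":[11.5,-31,0],"twist":[0,0,-36]},{"fingers":0,"travel":[12.7,-34.3,0],"twist":[0,0,-40]},{"fingers":0,"travel":[13.7,-37,0],"twist":[0,0,-43]},{"fingers":0,"travel":[14.4,-38.9,0],"twist":[0,0,-46]}]'
python3 -m pendant '[{"fingers":0,"travel":[0,0,0],"twist":[0,0,0]},{"fingers":0,"travel":[0,0,0],"twist":[0,0,0]},{"fingers":0,"travel":[0,0,0],"twist":[0,0,0]}]'
python3 - <<'E'
from h import *
st=observe(); print(st["qpos"])
t,_=capture("top"); s,_=capture("scene")
cv2.imwrite("pics/top3.png",t);cv2.imwrite("pics/scene3.png",s)
p=[]
for n in("top","scene"):
    q,f=K(n);c=np.array(q["rotation"]).T@(np.array([.605,-.138,.19])-q["position"]);u,v=f*c[0]/c[2]+q["cx"],f*c[1]/c[2]+q["cy"];print(n,u,v);p.append((int(u),int(v)))
o=[]
for im,(u,v) in zip((t,s),p):
    x=min(max(u-66,0),507);y=min(max(v-80,0),320);print(x,y);o.append(cv2.resize(im[y:y+160,x:x+133],(399,480),interpolation=cv2.INTER_CUBIC))
cv2.imwrite("pics/crop3.png",np.hstack(o))
E
```

```text
time: 5.62
eef_pos: [0.4616, 0.2523, 0.2625]
eef_rot: [[-0.877, -0.48, 0.003], [-0.48, 0.877, 0.002], [-0.004, 0.0, -1.0]]
contact_force: [0.1, 0.0, -2.4]
width: 0.0217
finger_force: 30.0
time: 6.62
eef_pos: [0.6046, -0.1424, 0.2574]
eef_rot: [[-0.952, 0.305, -0.005], [0.305, 0.952, -0.002], [0.004, -0.003, -1.0]]
contact_force: [-0.3, 0.4, -1.8]
width: 0.0218
finger_force: 30.0
time: 6.87
eef_pos: [0.6043, -0.1359, 0.2592]
eef_rot: [[-0.955, 0.295, -0.003], [0.295, 0.955, 0.002], [0.003, 0.001, -1.0]]
contact_force: [-0.4, 1.2, -0.2]
width: 0.0224
finger_force: 30.0
[ 35.26180367  36.25249789 -44.14223067  82.55489308  25.58253866
  71.70603376  61.43349842]
top 456.7036287598894 147.6882549658756
scene 213.3315202004119 281.09653806313486
390 67
147 201
```

View pics/crop3.png

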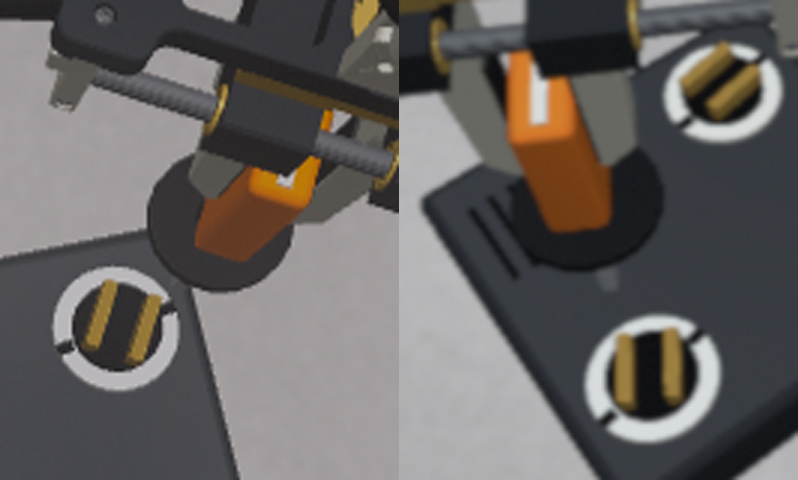

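The key is held upright. The collar centre is at top (463.3,140.3) and scene (210,270). The screw is unchanged below it, at top (428.7,176.3).

```bash
python3 - <<'E'
from h import *
def tri(a,b):
    M=np.zeros((3,3));r=np.zeros(3)
    for n,(u,v) in (("top",a),("scene",b)):
        p0=P(n,None,u,v,0.);d=P(n,None,u,v,.1)-p0;d/=np.linalg.norm(d);A=np.eye(3)-np.outer(d,d);M+=A;r+=A@p0
    return np.linalg.solve(M,r)
print("collar",tri((463.3,140.3),(210,270)),P("top",None,463.3,140.3,.222),P("scene",None,210,270,.222))
print("screw",tri((428.7,176.3),(231.7,327)))
st=observe();print(st["eef_pos"],st["eef_rot"][:,0])
E
```

```text
collar [ 0.60541442 -0.13701988  0.21630497] [ 0.60336268 -0.13544782  0.222     ] [ 0.60911658 -0.13662229  0.222     ]
screw [ 0.60554311 -0.13928305  0.05298902]
[ 0.60460824 -0.13533851  0.26020459] [-0.95578316  0.29406819  0.00156395]
```

```bash
python3 -m pendant '[{"fingers":0,"travel":[0.1,-0.25,-2],"twist":[0,0,0]},{"fingers":0,"travel":[0.1,-0.25,-4],"twist":[0,0,0]},{"fingers":0,"travel":[0.1,-0.25,-6],"twist":[0,0,0]},{"fingers":0,"travel":[0.1,-0.25,-7.5],"twist":[0,0,0]},{"fingers":0,"travel":[0.1,-0.25,-8.5],"twist":[0,0,0]},{"fingers":0,"travel":[0.1,-0.25,-9],"twist":[0,0,0]},{"fingers":0,"travel":[0.1,-0.25,-9],"twist":[0,0,0]},{"fingers":0,"travel":[0.1,-0.25,-9],"twist":[0,0,0]},{"fingers":0,"travel":[0.1,-0.25,-9],"twist":[0,0,0]},{"fingers":0,"travel":[0.1,-0.25,-9],"twist":[0,0,0]}]'
python3 - <<'E'
from h import *
s,_=capture("scene"); print(observe()["eef_pos"])
cv2.imwrite("pics/crop4.png",cv2.resize(s[230:380,150:330],(720,600),interpolation=cv2.INTER_CUBIC))
E
```

```text
time: 7.8
eef_pos: [0.6069, -0.14, 0.1718]
eef_rot: [[-0.955, 0.298, 0.002], [0.298, 0.955, -0.0], [-0.002, 0.0, -1.0]]
contact_force: [-0.5, 0.2, -1.4]
width: 0.0218
finger_force: 30.0
[ 0.60674605 -0.14014166  0.1716822 ]
```

View pics/crop4.png

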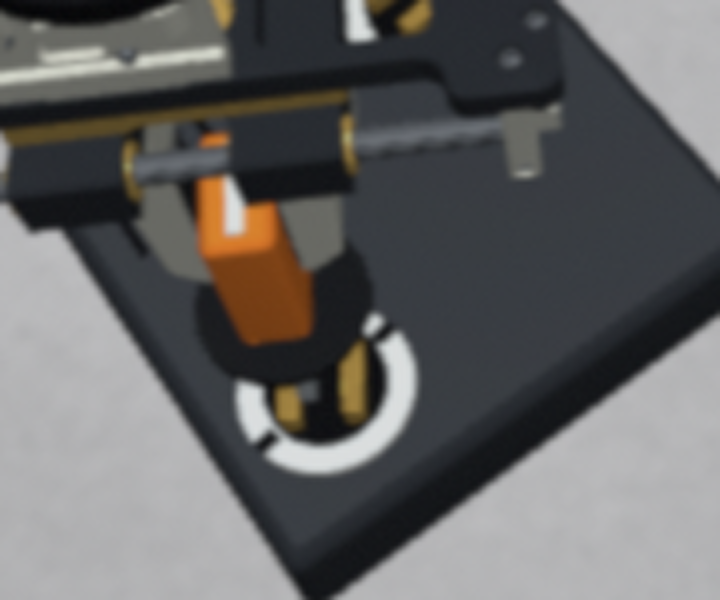

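The blade tip at crop (310,392) sits between the two ribs. I'll lower it in.

```bash
python3 -m pendant '[{"fingers":0,"travel":[-0.1,0.15,-0.5],"twist":[0,0,0]},{"fingers":0,"travel":[-0.1,0.15,-1],"twist":[0,0,0]},{"fingers":0,"travel":[-0.1,0.15,-1.4],"twist":[0,0,0]},{"fingers":0,"travel":[-0.1,0.15,-1.8],"twist":[0,0,0]},{"fingers":0,"travel":[-0.1,0.15,-2.1],"twist":[0,0,0]},{"fingers":0,"travel":[-0.1,0.15,-2.4],"twist":[0,0,0]},{"fingers":0,"travel":[-0.1,0.15,-2.4],"twist":[0,0,0]},{"fingers":0,"travel":[-0.1,0.15,-2.4],"twist":[0,0,0]},{"fingers":0,"travel":[-0.1,0.15,-2.4],"twist":[0,0,0]}]'
```

```text
time: 8.6
eef_pos: [0.6054, -0.1387, 0.1468]
eef_rot: [[-0.955, 0.298, 0.0], [0.298, 0.955, 0.0], [-0.0, 0.0, -1.0]]
contact_force: [0.1, -0.5, -1.4]
width: 0.0217
finger_force: 30.0
```

```bash
python3 -m pendant '[{"fingers":0,"travel":[0,0,0],"twist":[0,0,-4]},{"fingers":0,"travel":[0,0,0],"twist":[0,0,-8]},{"fingers":0,"travel":[0,0,0],"twist":[0,0,-12]},{"fingers":0,"travel":[0,0,0],"twist":[0,0,-16]},{"fingers":0,"travel":[0,0,0],"twist":[0,0,-20]},{"fingers":0,"travel":[0,0,0],"twist":[0,0,-24]},{"fingers":0,"travel":[0,0,0],"twist":[0,0,-28]},{"fingers":0,"travel":[0,0,0],"twist":[0,0,-32]},{"fingers":0,"travel":[0,0,0],"twist":[0,0,-36]},{"fingers":0,"travel":[0,0,0],"twist":[0,0,-40]}]'
python3 -c "from h import *;s=observe();print(s['qpos'],s['moment'])"
python3 -m pendant '[{"fingers":0,"travel":[0,0,0],"twist":[0,0,-4]},{"fingers":0,"travel":[0,0,0],"twist":[0,0,-8]},{"fingers":0,"travel":[0,0,0],"twist":[0,0,-12]},{"fingers":0,"travel":[0,0,0],"twist":[0,0,-16]},{"fingers":0,"travel":[0,0,0],"twist":[0,0,-20]},{"fingers":0,"travel":[0,0,0],"twist":[0,0,-23]},{"fingers":0,"travel":[0,0,0],"twist":[0,0,-26]},{"fingers":0,"travel":[0,0,0],"twist":[0,0,-28]},{"fingers":0,"travel":[0,0,0],"twist":[0,0,-28]},{"fingers":0,"travel":[0,0,0],"twist":[0,0,-28]}]'
python3 - <<'E'
from h import *
st=observe();print(st['qpos'],st['moment'])
s,_=capture("scene")
cv2.imwrite("pics/crop5.png",cv2.resize(s[270:370,170:290],(720,600),interpolation=cv2.INTER_CUBIC))
E
```

```text
time: 9.43
eef_pos: [0.6057, -0.1384, 0.1471]
eef_rot: [[-0.538, 0.843, 0.001], [0.843, 0.538, 0.0], [-0.001, 0.001, -1.0]]
contact_force: [0.4, 0.4, -2.7]
width: 0.0217
finger_force: 30.0
[ 28.43255554  39.64070941 -30.15244131  91.0730508   22.87973738
  55.44437568  23.42303507] [ 0.02047725 -0.23608133  0.0595368 ]
time: 10.27
eef_pos: [0.6057, -0.1385, 0.147]
eef_rot: [[-0.083, 0.997, 0.001], [0.997, 0.083, -0.0], [-0.0, 0.001, -1.0]]
contact_force: [1.0, -1.2, -0.8]
width: 0.0222
finger_force: 30.0
[ 24.19673271  38.33379969 -22.57051208  91.21814379  17.14794273
  53.82631686   0.58425932] [-0.09756962 -0.21706753  0.06744422]
```

View pics/crop5.png

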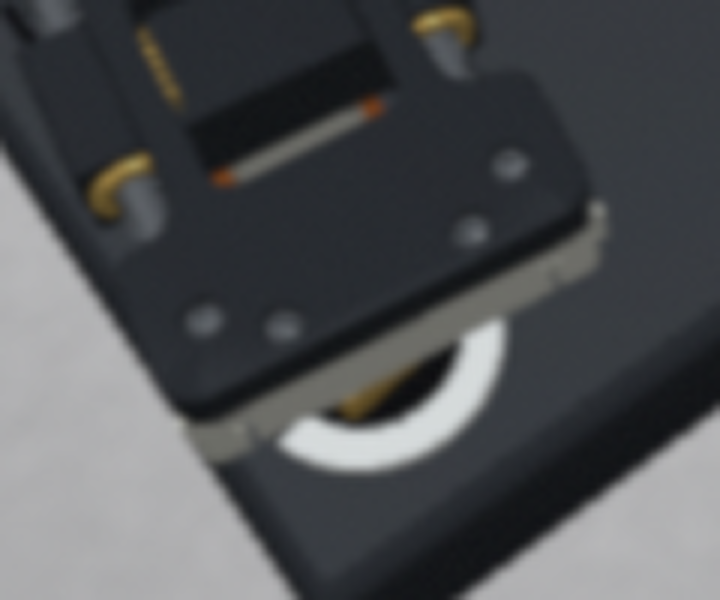

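The rib at crop (380,385) has turned to about the mark direction. The moment still shows only friction, so I'll press on a little to feel the stop.

```bash
python3 -m pendant '[{"fingers":0,"travel":[0,0,0],"twist":[0,0,-2]},{"fingers":0,"travel":[0,0,0],"twist":[0,0,-4]},{"fingers":0,"travel":[0,0,0],"twist":[0,0,-4]},{"fingers":0,"travel":[0,0,0],"twist":[0,0,-4]}]'
python3 -c "from h import *;s=observe();print(s['moment'])"
python3 -m pendant '[{"fingers":0,"travel":[0,0,0],"twist":[0,0,-2]},{"fingers":0,"travel":[0,0,0],"twist":[0,0,-4]},{"fingers":0,"travel":[0,0,0],"twist":[0,0,-4]},{"fingers":0,"travel":[0,0,0],"twist":[0,0,-4]}]'
python3 -c "from h import *;s=observe();print(s['moment'])"
```

```text
time: 10.65
eef_pos: [0.6056, -0.1385, 0.147]
eef_rot: [[-0.015, 1.0, 0.001], [1.0, 0.015, -0.0], [-0.0, 0.001, -1.0]]
contact_force: [1.1, -0.7, -0.2]
width: 0.022
finger_force: 30.1
[-0.14575896 -0.31548431  0.42136896]
time: 10.98
eef_pos: [0.6057, -0.1385, 0.1471]
eef_rot: [[0.055, 0.999, 0.001], [0.999, -0.055, -0.0], [-0.0, 0.001, -1.0]]
contact_force: [0.6, 0.0, 0.5]
width: 0.0219
finger_force: 31.0
[-0.13569033 -0.27878173  0.77723638]
```

Stop felt (0.42, then 0.78 N·m). I'll back off to mid-slot and lift out.

```bash
python3 -m pendant '[{"fingers":0,"travel":[0,0,0],"twist":[0,0,5]},{"fingers":0,"travel":[0,0,0],"twist":[0,0,10]},{"fingers":0,"travel":[0,0,0],"twist":[0,0,15]},{"fingers":0,"travel":[0,0,0],"twist":[0,0,19]},{"fingers":0,"travel":[0,0,0],"twist":[0,0,22]},{"fingers":0,"travel":[0,0,0],"twist":[0,0,22]},{"fingers":0,"travel":[0,0,0],"twist":[0,0,22]}]'
python3 -c "from h import *;s=observe();print(s['moment'])"
```

```text
time: 11.57
eef_pos: [0.6046, -0.139, 0.1462]
eef_rot: [[-0.317, 0.948, -0.001], [0.948, 0.317, 0.001], [0.001, -0.001, -1.0]]
contact_force: [0.6, -0.2, -1.6]
width: 0.0221
finger_force: 29.7
[-0.07899771 -0.15387196  0.00151588]
```

```bash
python3 -m pendant '[{"fingers":0,"travel":[0,0,1],"twist":[0,0,0]},{"fingers":0,"travel":[0,0,2],"twist":[0,0,0]},{"fingers":0,"travel":[0,0,4],"twist":[0,0,0]},{"fingers":0,"travel":[0,0,6],"twist":[0,0,0]},{"fingers":0,"travel":[0,0,8],"twist":[0,0,0]},{"fingers":0,"travel":[0,0,10],"twist":[0,0,0]},{"fingers":0,"travel":[0,0,11],"twist":[0,0,0]},{"fingers":0,"travel":[0,0,11.5],"twist":[0,0,0]}]'
python3 -m pendant '[{"fingers":0,"travel":[-1,3,0],"twist":[0,0,5]},{"fingers":0,"travel":[-2,6,0],"twist":[0,0,10]},{"fingers":0,"travel":[-3.5,9.5,0],"twist":[0,0,16]},{"fingers":0,"travel":[-5,13,0],"twist":[0,0,22]},{"fingers":0,"travel":[-6.3,16.5,0],"twist":[0,0,28]},{"fingers":0,"travel":[-7.6,20,0],"twist":[0,0,34]},{"fingers":0,"travel":[-9,24,0],"twist":[0,0,40]},{"fingers":0,"travel":[-10.2,27.5,0],"twist":[0,0,46]},{"fingers":0,"travel":[-11.5,31,0],"twist":[0,0,52]},{"fingers":0,"travel":[-12.7,34.3,0],"twist":[0,0,56]},{"fingers":0,"travel":[-13.7,37,0],"twist":[0,0,59]},{"fingers":0,"travel":[-14.4,38.9,0],"twist":[0,0,60]}]'
python3 -m pendant '[{"fingers":0,"travel":[0,0,0],"twist":[0,0,0]},{"fingers":0,"travel":[0,0,0],"twist":[0,0,0]},{"fingers":0,"travel":[0,0,0],"twist":[0,0,0]},{"fingers":0,"travel":[0,0,0],"twist":[0,0,0]},{"fingers":0,"travel":[0,0,0],"twist":[0,0,0]}]'
python3 - <<'E'
from h import *
print(observe()["eef_pos"])
t,_=capture("top"); s,_=capture("scene")
cv2.imwrite("pics/top6.png",t);cv2.imwrite("pics/scene6.png",s)
L=cv2.resize(t[200:320,60:220],(400,300),interpolation=cv2.INTER_CUBIC)
M=cv2.resize(s[60:210,340:480],(400,429),interpolation=cv2.INTER_CUBIC)
N=cv2.resize(t[148:204,401:457],(300,300),interpolation=cv2.INTER_CUBIC)
o=np.zeros((600,800,3),np.uint8);o[:300,:400]=L;o[:429,400:]=M;o[300:600,:300]=N
cv2.imwrite("pics/crop6.png",o)
E
```

```text
time: 12.23
eef_pos: [0.6062, -0.1384, 0.2646]
eef_rot: [[-0.32, 0.947, 0.005], [0.948, 0.32, -0.001], [-0.002, 0.004, -1.0]]
contact_force: [-0.3, -0.2, -2.1]
width: 0.0219
finger_force: 29.7
time: 13.23
eef_pos: [0.4588, 0.2534, 0.2615]
eef_rot: [[-0.982, 0.191, -0.002], [0.191, 0.982, 0.001], [0.002, 0.001, -1.0]]
contact_force: [-0.5, 0.8, -1.0]
width: 0.0219
finger_force: 29.7
time: 13.65
eef_pos: [0.4619, 0.2487, 0.2613]
eef_rot: [[-0.98, 0.2, -0.0], [0.2, 0.98, -0.001], [0.0, -0.001, -1.0]]
contact_force: [0.5, -0.2, -2.6]
width: 0.0219
finger_force: 29.7
[0.46190421 0.24865425 0.2613254 ]
```

View pics/crop6.png

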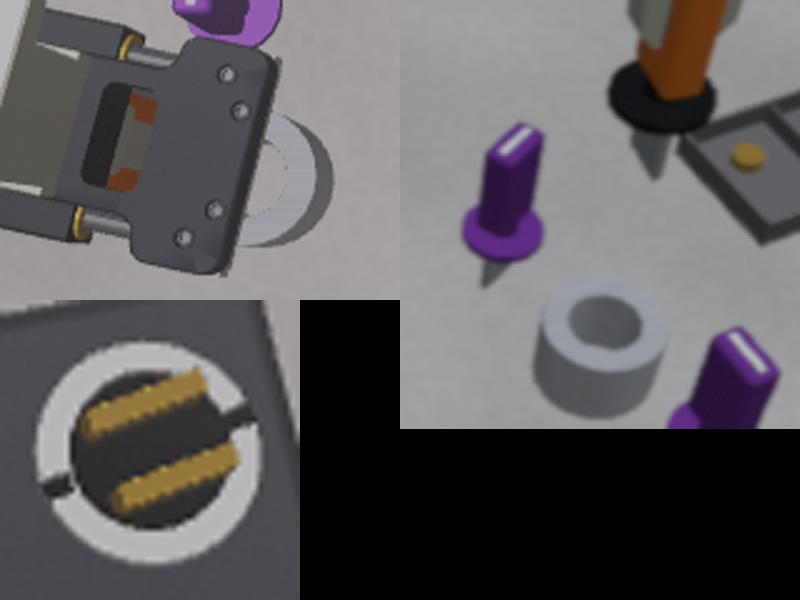

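The screw's slot is in line with its marks, so it is shut. The key is upright, its collar at scene (431.7,92.6) above the stand rim at (411,173.8). I'll check the horizontal offset.

```bash
python3 - <<'E'
from h import *
print(P("scene",None,431.7,92.6,.225),P("scene",None,411.05,173.75,.05),observe()["eef_pos"])
E
```

```text
[0.46512461 0.24708539 0.225     ] [0.46721856 0.24601399 0.05      ] [0.4616708  0.24919912 0.26151614]
```

```bash
python3 -m pendant '[{"fingers":0,"travel":[0,0.1,-3],"twist":[0,0,0]},{"fingers":0,"travel":[0,0.1,-6],"twist":[0,0,0]},{"fingers":0,"travel":[0,0.1,-9],"twist":[0,0,0]},{"fingers":0,"travel":[0,0.1,-11],"twist":[0,0,0]},{"fingers":0,"travel":[0,0.1,-12.5],"twist":[0,0,0]},{"fingers":0,"travel":[0,0.1,-13.5],"twist":[0,0,0]},{"fingers":0,"travel":[0,0.1,-14.5],"twist":[0,0,0]},{"fingers":0,"travel":[0,0.1,-15.3],"twist":[0,0,0]},{"fingers":0,"travel":[0,0.1,-16],"twist":[0,0,0]},{"fingers":0,"travel":[0,0.1,-16.6],"twist":[0,0,0]},{"fingers":0,"travel":[0,0.1,-17],"twist":[0,0,0]},{"fingers":0,"travel":[0,0.1,-17],"twist":[0,0,0]}]'
python3 -m pendant '[{"fingers":0,"travel":[0,0,0],"twist":[0,0,0]},{"fingers":0,"travel":[0,0,0],"twist":[0,0,0]},{"fingers":0,"travel":[0,0,0],"twist":[0,0,0]}]'
```

```text
time: 14.75
eef_pos: [0.461, 0.251, 0.0911]
eef_rot: [[-0.981, 0.197, -0.001], [0.197, 0.981, -0.001], [0.001, -0.001, -1.0]]
contact_force: [0.5, 0.3, -1.4]
width: 0.022
finger_force: 29.7
time: 15.0
eef_pos: [0.4614, 0.2515, 0.0921]
eef_rot: [[-0.98, 0.197, 0.001], [0.197, 0.98, 0.001], [-0.001, 0.001, -1.0]]
contact_force: [-0.1, 0.3, -1.4]
width: 0.0219
finger_force: 29.7
```

Key weight is still on the gripper, about 1 mm above the rim. I'll lower by 1 mm, open, and lift.

```bash
python3 -m pendant '[{"fingers":0,"travel":[0,0,-0.1],"twist":[0,0,0]},{"fingers":0,"travel":[0,0,-0.1],"twist":[0,0,0]},{"fingers":0.5,"travel":[0,0,-0.1],"twist":[0,0,0]},{"fingers":1,"travel":[0,0,-0.1],"twist":[0,0,0]},{"fingers":1,"travel":[0,0,-0.1],"twist":[0,0,0]},{"fingers":1,"travel":[0,0,-0.1],"twist":[0,0,0]},{"fingers":1,"travel":[0,0,-0.1],"twist":[0,0,0]},{"fingers":1,"travel":[0,0,-0.1],"twist":[0,0,0]},{"fingers":1,"travel":[0,0,-0.1],"twist":[0,0,0]},{"fingers":1,"travel":[0,0,-0.1],"twist":[0,0,0]},{"fingers":1,"travel":[0,0,-0.1],"twist":[0,0,0]},{"fingers":1,"travel":[0,0,-0.1],"twist":[0,0,0]}]'
python3 -m pendant '[{"fingers":1,"travel":[0,0,2],"twist":[0,0,0]},{"fingers":1,"travel":[0,0,5],"twist":[0,0,0]},{"fingers":1,"travel":[0,0,8],"twist":[0,0,0]},{"fingers":1,"travel":[0,0,12],"twist":[0,0,0]},{"fingers":1,"travel":[0,0,16],"twist":[0,0,0]},{"fingers":1,"travel":[0,0,18],"twist":[0,0,0]},{"fingers":1,"travel":[0,0,18],"twist":[0,0,0]},{"fingers":1,"travel":[0,0,18],"twist":[0,0,0]}]'
python3 - <<'E'
from h import *
s,_=capture("scene"); cv2.imwrite("pics/crop7.png",cv2.resize(s[80:380,150:500],(700,600),interpolation=cv2.INTER_CUBIC))
E
```

```text
time: 16.0
eef_pos: [0.4612, 0.2513, 0.0907]
eef_rot: [[-0.981, 0.196, -0.0], [0.196, 0.981, -0.0], [0.0, -0.0, -1.0]]
contact_force: [0.4, -0.4, 0.2]
width: 0.0843
finger_force: 0.0
time: 16.67
eef_pos: [0.4614, 0.2515, 0.2715]
eef_rot: [[-0.98, 0.197, 0.002], [0.197, 0.98, 0.001], [-0.002, 0.001, -1.0]]
contact_force: [0.1, 0.1, -0.3]
width: 0.0929
finger_force: 0.0
```

View pics/crop7.png

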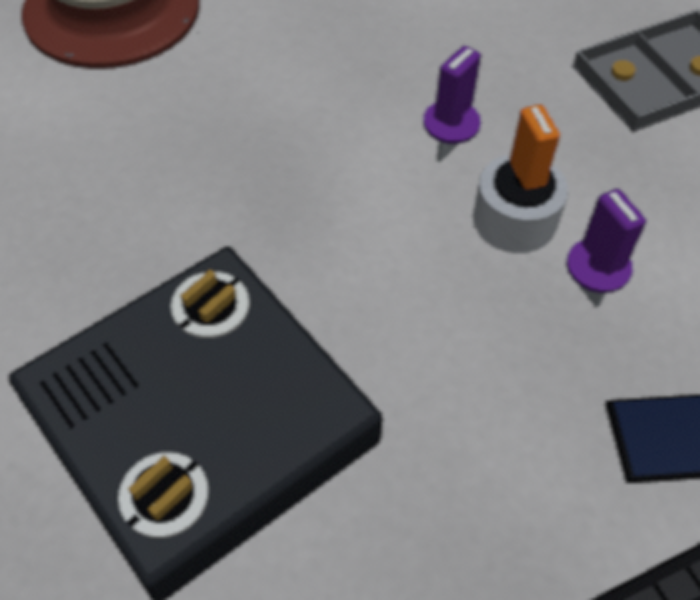

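The key hangs upright in its stand at crop (530,160). Both screws, at (163,493) and (210,300), are aligned with their marks.

```bash
python3 -c "from plant import *;print(finish_job())"
```

```text
the job is handed in; nothing more can be done
None
```

The open screw was turned clockwise with the key to its stop, the other screw is still shut, and the key hangs upright and released in its stand; the job was handed in after about 17 s of robot time, and no verdict came back.

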